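# Lock the tube-mixing drive on

### The job

Set the pistol-shaped mixing drive in the bench cradle to run hands-free: squeeze its trigger well in, press its lock-on button down while the trigger is squeezed, then ease the trigger off before letting go of the button, so that the lock holds the trigger in. Let go of the drive altogether, and leave the pipette controller beside it where it lies.

Things in the scene. Friction and masses are not known exactly. Their poses are not given: they have to be found in the camera images.
- mixing_drive: Off-white pistol-shaped drive fixed on its side in a grey cradle. Origin: worktop under the grip's middle, at the trigger; x along the grip from battery foot (ends x -60 mm) to barrel (starts x 55, top z 93), z up. Grip z 56-88, back face y +23. Beside the back only the 12 mm base plate. A tube wheel (top z 108) is at x 40-116, y -75 to -110.
- trigger (a joint): Black trigger on the grip's -y side, travel towards +y in m: 0 out, 0.014 fully in, about 0.009 locked; spring 4-7 N. x -18 to 18 mm, z 58-84, face at y -35 out, -21 in: back to face 58 mm out, 44 squeezed (middle y 0). Fingers straddling the grip from above, tips above z 50, squeeze it by closing; that finger's tip is then over the lock button.
- lock_button (a joint): Black plate facing up below the trigger, x -20 to 20 mm, y -20 to -54. Travel down in m: 0 up (top z 50 mm), 0.008 down (z 42; boss round it z 40). Spring 1-2 N. Blocked at 1 mm until the trigger is in over 0.0095. Hold it down 3 mm or more, best 6, while the trigger eases out to 0.009: both then stay. Let go first, it springs up, no lock.
- pipette_controller: Off-white and yellow hand-held pipette controller, 54 x 174 x 34 mm, lying loose on its side on the worktop about 0.2 m to the drive's -y side. Origin: centre of its underside; its length runs along its y. To be left alone.

How it is judged (in metres and radians):
At the end, for the whole second after the job is handed in: The trigger stays in by at least 7 mm of its 14 and the lock-on button stays down by at least 2 mm of its 8, held by the lock alone; the pipette controller lies within 30 mm of where it lay (value of joint trigger above 0.007 m and value of joint lock_button above 0.002 m and distance of pipette_controller from where it was at the start of the episode below 0.03 m); the robot touches nothing.
It fails at once if the pipette controller is pushed more than 30 mm (distance of pipette_controller from where it was at the start of the episode above 0.03 m).
It also fails if it takes over 32 s, if anything falls off the work surface, if the arm or the gripper's body presses on something with over 40 N, if the wrist force passes 120 N, or if a joint passes its speed limit or range.

### The arm

A 6-joint arm with a two-finger parallel gripper is mounted at the origin on a cart in front of the work surface, level with it; the furniture and walls round the work are solid. World frame = base frame: x ahead of the robot, y to its left, z up, the work surface at z = 0. Lengths are in mm, angles in degrees, forces in N, time in s.
With the tool pointing down it reaches from about 275 to 875 mm from the base axis. Payload 12.5 kg.
Tool frame: the origin (TCP) lies on the centre line of the jaws, within the pads' length; the fingertips stand 11 mm ahead of it and the grasp point (between the pads) lies 8 mm behind it (manip.tcp_to_tips is the distance from the TCP to the fingertips, in mm); z points along the fingers, x is the direction in which the jaws open and shut, and the axes are right-handed (so a half turn about z gives the same grasp; the last joint's range is limited). The gripper opens to 85 mm and grips with 20 to 120 N. Pads are 22 mm wide; open, the fingers measure 114 mm over their backs; the gripper's body (76 mm by 85 mm) begins 54 mm behind the grasp point. The pads swing forward as they close: fully open they stand 13 mm farther back than shut.
Start: joints at [-76.066, 20.094, 94.641, -0, 65.266, -4.847], TCP at [177.097, -520.693, 207.89] pointing down, gripper open.
Joint ranges: [-157.81, 157.81], [-45, 120.19], [0.68, 151.7], [-89.99, 269.99], [4.06, 180], [-164.3, 164.3]. Speed limits (degrees/s): [127.2, 127.2, 159.86, 180, 180, 180].

### API

Orientations are given as a 3x3 rotation matrix whose columns are the frame's x, y, z axes.
In Python, from station import status, cams, manip gives the robot as it stands. The module is installed in compiled form; this text tells all that it offers.
- The arm moves only by the shell command python3 -m handwheel 'ROWS' [FORCE]. ROWS is a JSON object of lists of equal length, an entry for each row: "translation": the shift along the tool's x, y, z in mm, a list of three; "spin": the turn about the tool's z in rad; "gripper": the opening, from 0 (shut) to 1 (fully open). A call has 1 to 10 rows; each row is the pose to reach, as a shift and turn from the pose measured when the call began, along the tool's axes at that moment; what a row does not reach only later rows make up. A row lasts 1/10 s, in which the tool goes at most 50 mm and 8.59 degrees, less where a joint would pass 70% of its speed; a pose out of reach is approached as far as the arm can. A call with a gripper value outside its range is refused whole. The fingers move at their own pace and stop on an object; FORCE is the grip in N (left out, the last holds). Time passes only in rows, so rows that repeat a pose let the fingers close. It gives the time, the measured TCP pose, the force and the opening at its end, in the units of the state.
- status.sense(): the state, without advancing time (a new reading comes with each control period).
- cams.snapshot(name): name is "scene" or "top" or "wrist"; returns (picture, depth): 384x512x3 uint8, red, green, blue; 384x512 float32, mm along the optical axis (not along the pixel's ray), 0 where there is no reading.
- cams.camera_model(name): a dict with "fx", "fy", "cx", "cy" (pixels), "k1" (the pictures are not rectified: a ray, as slopes to the right and down, at radius r is drawn at 1 + k1 r^2 times it, then the intrinsics apply), "origin" and "orientation" of the camera in the world. Camera axes: x right, y down, z forward; pixel columns grow to the right and rows downward; lengths in mm; the calibration is good to about 2 mm. A picture is of the moment at which its call begins: read the wrist's pose just before it. camera_model takes no time and is no camera call; for the wrist camera it gives the pose at the moment of the call.
- manip.hand_in(): hands the job in, once; it reports no verdict.
The state is a dict: "t": time; "joints": joint angles; "qd": joint speeds; "tau": joint torques, N m; "ee_pos": TCP position; "ee_rot": TCP orientation; "contact_force": force on the tool from outside, world axes, zero at the start; "ft_torque": the same for the moment, N m; "gripper_width": opening from 0.0 (shut) to 1.0 (fully open).
Only numpy, scipy, OpenCV 4.12 (cv2) and the standard library are available. Lean on these libraries where they do the work, as an engineer would, in place of code of your own. Each camera call takes 0.05 s, during which the arm holds its last target. There are 200 camera calls.

## Working session

There is one attempt and no reset: what is moved stays moved. The work goes in short steps, Python scripts to look and compute and a shell command to move; the robot and the scene stay as the last step left them, time stands still between calls to the robot, and variables do not carry over. Pictures are saved under pics/ and viewed, about 8 in all and at most 12, crops included, and the job is handed in when it is done.

```bash
mkdir -p pics
cat > h.py <<'E'
import numpy as np, cv2
from station import status, cams, manip
def snap(n,f):
    m=cams.camera_model(n); p,d=cams.snapshot(n)
    cv2.imwrite(f'pics/{f}.png',p[:,:,::-1]); np.savez(f'pics/{f}.npz',d=d,p=p,**{k:np.array(v) for k,v in m.items()})
    return p,d,m
def cloud(f):
    z=np.load(f'pics/{f}.npz'); d=z['d']; h,w=d.shape
    K=np.array([[z['fx'],0,z['cx']],[0,z['fy'],z['cy']],[0,0,1.]],float)
    u,v=np.meshgrid(np.arange(w),np.arange(h))
    s=cv2.undistortPoints(np.stack([u,v],-1).reshape(-1,1,2).astype(float),K,np.array([float(z['k1']),0,0,0])).reshape(h,w,2)
    c=np.dstack([s[...,0]*d,s[...,1]*d,d])
    P=c@z['orientation'].T+z['origin']; P[d==0]=np.nan
    return P,z['p']
E
python3 - <<'E'
from h import *
for n in ('top','scene'):
    p,d,m=snap(n,n+'0'); print(n,m['origin'])
a=cv2.imread('pics/top0.png');cv2.imwrite('pics/top0b.png',cv2.resize(a,(800,600)))
s=status.sense();print(s['t'],s['ee_pos'],s['ee_rot'],s['contact_force'],s['gripper_width'],manip.tcp_to_tips)
E
```

```text
top [ 274.98757759 -198.61025899  864.47859045]
scene [  35.19327426 -728.80448631  567.5093965 ]
0.1 [ 177.02332888 -520.37941312  207.40928997] [[ 3.21948327e-01 -9.46757205e-01 -2.62437553e-04]
 [-9.46756605e-01 -3.21948420e-01  1.07002294e-03]
 [-1.09754329e-03 -9.60276094e-05 -9.99999393e-01]] [-0.09201062  0.16269097 -0.93036387] 0.9988781095077955 11.0
```

View pics/top0b.png

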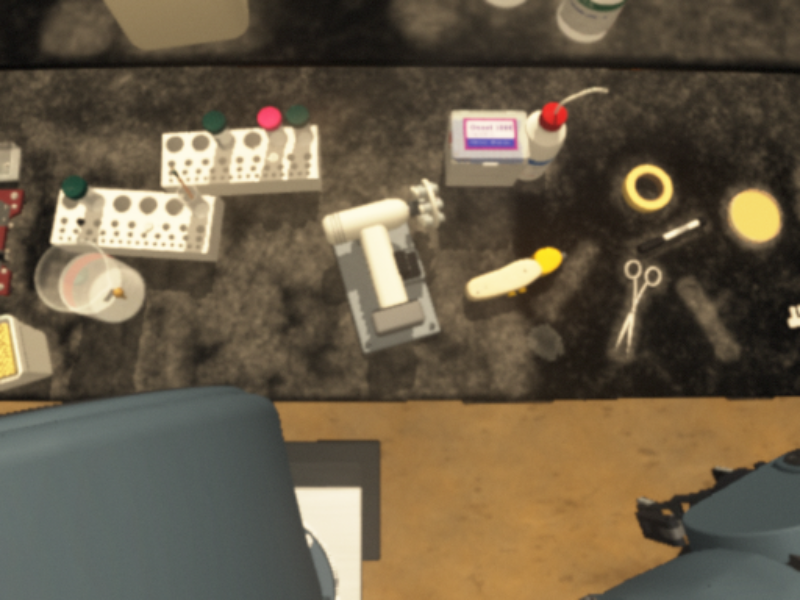

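The drive is upright at about (385,265) of the enlarged image. The barrel is at the top (370,220), the foot is at (400,318), and the trigger is on the right at (408,265). The pipette controller is at (515,275). Next I'll fit the drive's pose from the depth image.

Run:
```python
from h import *
P,p=cloud('top0')
s=(slice(112,232),slice(190,300))
Q=P[s];I=p[s].astype(int)
b=I.sum(-1); 
# off-white grip pixels
m=(b>480)&(Q[...,2]>65)&(Q[...,2]<105)
print(m.sum())
# grip: rows between barrel and foot -> print per-row edges
for r in range(0,Q.shape[0],6):
    c=np.where(m[r])[0]
    if len(c): print(r+112,c.min()+190,c.max()+190,Q[r,c.min()].round(),Q[r,c.max()].round(),np.nanmedian(Q[r,c,2]).round(1))
a=cv2.resize(cv2.imread('pics/top0.png')[105:235,190:310],None,fx=4.6,fy=4.6,interpolation=cv2.INTER_CUBIC);cv2.imwrite('pics/c1.png',a)
```

```text
1858
118 271 278 [ 596. -256.   92.] [ 594. -272.   97.] 97.4
124 266 274 [ 578. -244.   98.] [ 577. -262.  101.] 99.5
130 239 282 [ 570. -181.   82.] [ 563. -280.  101.] 89.0
136 216 280 [ 555. -128.   83.] [ 549. -275.  100.] 91.1
142 207 271 [ 540. -108.   85.] [ 542. -256.   79.] 91.2
148 209 247 [ 525. -113.   88.] [ 526. -200.   84.] 87.6
154 232 249 [ 512. -165.   83.] [ 512. -204.   80.] 87.3
160 233 251 [ 499. -168.   79.] [ 498. -209.   80.] 86.9
166 235 252 [ 484. -172.   81.] [ 482. -211.   86.] 87.0
172 237 254 [ 470. -177.   81.] [ 469. -216.   84.] 87.5
178 238 255 [ 455. -179.   83.] [ 454. -218.   85.] 87.2
184 240 258 [ 441. -184.   81.] [ 441. -224.   81.] 87.4
190 242 260 [ 428. -188.   82.] [ 428. -229.   80.] 87.6
196 244 262 [ 414. -193.   82.] [ 412. -233.   91.] 87.3
```

View pics/c1.png

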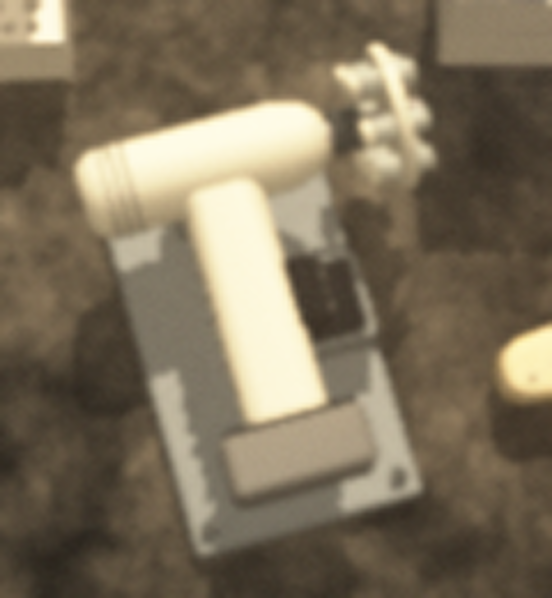

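Run:
```python
from h import *
P,p=cloud('top0')
Q=P[112:232,190:300];I=p[112:232,190:300].astype(int);b=I.sum(-1)
m=(b>480)&(Q[...,2]>84)&(Q[...,0]>415)&(Q[...,0]<512)
x,y=Q[m][:,0],Q[m][:,1]
k=np.polyfit(x,y,1); yaw=np.arctan(k[0]);print('yaw',np.degrees(yaw))
R=np.array([[np.cos(yaw),-np.sin(yaw)],[np.sin(yaw),np.cos(yaw)]])
D=(Q[...,:2]-[470,-197])@R
print('grip y pct',np.percentile(D[m][:,1],[1,5,50,95,99]),'z',np.median(Q[m][:,2]))
m2=(b>480)&(Q[...,2]>65)&(np.abs(D[...,0])<35)
print('white y pct',np.percentile(D[m2][:,1],[1,3,50,97,99]))
dk=(b<170)&(D[...,0]>-45)&(D[...,0]<45)&(D[...,1]<-12)&(D[...,1]>-65)&(Q[...,2]>30)
print(dk.sum(),'dark x',np.percentile(D[dk][:,0],[2,10,50,90,98]),'y',np.percentile(D[dk][:,1],[2,10,50,90,98]))
for zlo,zhi in((36,58),(58,95)):
    e=dk&(Q[...,2]>zlo)&(Q[...,2]<zhi);print(zlo,e.sum(),np.percentile(D[e],[3,50,97],axis=0),np.median(Q[e][:,2]))
# barrel and foot along grip mid line
l=(np.abs(D[...,1])<8)
o=np.argsort(D[l][:,0]);
for xx,zz,bb in zip(D[l][o][:,0],Q[l][o][:,2],b[l][o]):
    if (45<abs(xx)<75): print(int(xx),int(zz),bb,end='; ')
```

```text
yaw 15.245989207058106
grip y pct [-17.09927117 -15.26852068   1.39253169  17.31722171  18.88029155] z 87.56068613406876
white y pct [-18.9637495  -17.12797378   1.69296545  19.91305589  20.69724115]
31 dark x [-15.07386968 -14.83641923 -12.83962733  -8.38010728  -6.38526351] y [-48.18733511 -45.81854958 -29.86692114 -24.77972619 -22.57397727]
36 12 [[-13.6176833  -48.41603605]
 [-11.38851703 -42.31702848]
 [ -6.15708011 -29.25250451]] 50.70745124876055
58 19 [[-15.09213985 -33.52239592]
 [-13.66811924 -27.22205214]
 [ -8.16062514 -22.53088417]] 81.5026050626177
-74 92 476; -74 93 468; -73 92 472; -73 93 470; -73 88 469; -72 89 470; -72 91 472; -72 90 468; -72 91 473; -71 91 473; -70 89 470; -70 92 475; -70 89 470; -70 93 473; -69 92 471; -69 90 475; -69 93 472; -69 89 474; -68 93 473; -68 90 477; -68 92 472; -67 92 470; -67 92 478; -66 90 473; -66 93 473; -66 90 469; -66 92 477; -66 90 472; -65 92 472; -65 90 470; -65 92 481; -64 91 481; -64 90 475; -63 88 472; -63 91 474; -63 88 478; -63 90 473; -62 92 470; -62 89 462; -62 90 459; -61 89 454; -61 90 452; -61 90 447; -60 90 453; -60
[... 896 characters left out ...]
87 721; 55 86 719; 56 87 720; 56 87 723; 56 89 723; 56 89 726; 56 87 723; 57 89 727; 57 87 722; 58 90 724; 58 86 723; 58 86 720; 59 87 723; 59 87 723; 59 88 727; 59 88 720; 60 87 724; 60 87 719; 61 89 718; 61 88 718; 62 85 722; 62 88 720; 62 87 715; 63 86 714; 63 86 707; 64 86 704; 65 87 666; 65 85 682; 65 84 686; 65 85 673; 65 86 654; 66 87 643; 66 86 629; 66 89 607; 66 87 622; 66 87 618; 67 89 601; 67 87 609; 67 90 596; 67 88 598; 68 88 588; 69 88 601; 69 89 606; 69 87 602; 69 91 617; 69 88 606; 69 91 622; 70 89 620; 70 92 640; 71 93 649; 71 90 642; 71 88 628; 71 90 649; 72 89 655; 72 93 667; 73 91 667; 73 92 673; 73 92 671; 74 92 679; 74 87 660; 74 93 682; 74 96 689; 74 90 676; 74 93 690;
```

```bash
python3 -m handwheel '{"translation":[[-21,-38,0],[-43,-76,0],[-64,-115,0],[-85,-153,0],[-106,-191,0],[-128,-229,0],[-149,-267,0],[-170,-305,0],[-191,-344,0],[-212,-382,0]],"spin":[0.01,0.02,0.03,0.04,0.05,0.06,0.062,0.062,0.062,0.062],"gripper":[1,1,1,1,1,1,1,1,1,1]}' 20
python3 - <<'E'
from h import *
s=status.sense();print(s['t'],s['ee_pos'],s['ee_rot'],s['contact_force'])
snap('wrist','w1');print(status.sense()['ee_pos'],cams.camera_model('wrist')['origin'])
E
```

```text
t: 1.1
ee_pos: [471.4, -195.1, 207.6]
ee_rot: [[0.263, -0.965, -0.0], [-0.965, -0.263, 0.001], [-0.001, 0.0, -1.0]]
contact_force: [-0.1, -0.9, 0.7]
gripper_width: 0.998
1.1 [ 471.36581582 -195.05599726  207.5610527 ] [[ 2.62735004e-01 -9.64867935e-01 -4.31661093e-04]
 [-9.64867319e-01 -2.62735327e-01  1.09714299e-03]
 [-1.17201071e-03  1.28237813e-04 -9.99999305e-01]] [-0.12374679 -0.93433563  0.71518321]
[ 474.39530416 -191.35815761  207.57774952] [ 542.75909017 -172.71152507  373.87578648]
```

View pics/w1.png

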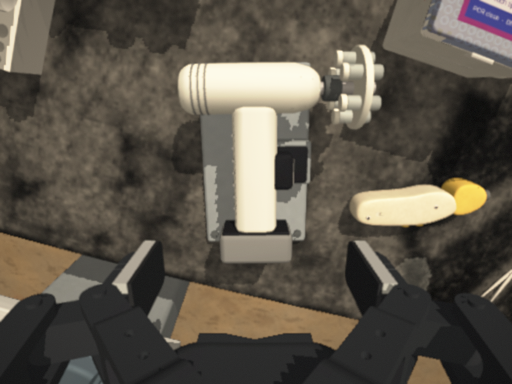

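The wrist view is square-on. The grip spans columns 235-276, the trigger is at (284,168), the button at (300,165), and the controller is well off to the right. I'll refine the pose from this image.

```bash
cat >> h.py <<'E'
def frame(f,yaw,o):
    P,p=cloud(f); c,s=np.cos(yaw),np.sin(yaw)
    D=P.copy(); D[...,:2]=(P[...,:2]-o)@np.array([[c,-s],[s,c]]); return D,p.astype(int).sum(-1),P
E
python3 - <<'E'
from h import *
yaw=np.radians(15.25)
D,b,P=frame('w1',yaw,[470,-197])
m=(b>500)&(D[...,2]>84)&(D[...,2]<92)&(np.abs(D[...,1])<25)&(abs(D[...,0])<45)
k=np.polyfit(P[m][:,0],P[m][:,1],1);print('yaw',np.degrees(np.arctan(k[0])))
for r in (150,160,170,180): 
    c=[q for q in range(225,325,3)]
    print(r,[tuple(D[r,q].round().astype(int))[1:]+(int(b[r,q]),) for q in c if b[r,q]>=0])
    
for c in (283,287,298,302): print(c,[(r,)+tuple(D[r,c].round().astype(int))[::2]+(int(b[r,c]),) for r in list(range(138,156,2))+list(range(176,194,2))])
a=cv2.imread('pics/w1.png')[95:265,180:400];cv2.imwrite('pics/c2.png',cv2.resize(a,None,fx=3.5,fy=3.5,interpolation=cv2.INTER_CUBIC))
E
```

```text
yaw 13.425006516267981
150 [(np.int64(36), np.int64(11), 315), (np.int64(33), np.int64(13), 321), (np.int64(29), np.int64(12), 321), (np.int64(21), np.int64(82), 412), (np.int64(18), np.int64(84), 584), (np.int64(15), np.int64(88), 657), (np.int64(12), np.int64(88), 698), (np.int64(10), np.int64(88), 703), (np.int64(7), np.int64(88), 708), (np.int64(4), np.int64(88), 709), (np.int64(1), np.int64(88), 710), (np.int64(-1), np.int64(88), 712), (np.int64(-4), np.int64(89), 713), (np.int64(-7), np.int64(89), 715), (np.int64(-10), np.int64(88), 712), (np.int64(-13), np.int64(85), 699), (np.int64(-15), np.int64(86), 673), (np.int64(-19), np.int64(77), 508), (np.int64(-24), np.int64(49), 102), (np.int64(-27), np.int64(49), 108), (np.int64(-30), np.int64(50), 107), (np.int64(-33), np.int64(50), 110), (np.int64(-36), np.int64(50), 109), (np.int64(-40), np.int64(49), 109), (np.int64(-43), np.int64(50), 107), (np.int64(-46), np.int64(51), 108), (np.int64(-49), np.int64(50), 110), (np.int64(-52), np.int64(49), 109), (np.int64(-57), np.int64(41), 290), (np.int64(-68), np.int64(1), 152), (np.int64(
[... 5967 characters left out ...]
4(18), 282), (140, np.int64(28), np.int64(34), 365), (142, np.int64(27), np.int64(40), 512), (144, np.int64(24), np.int64(39), 489), (146, np.int64(24), np.int64(48), 240), (148, np.int64(22), np.int64(50), 112), (150, np.int64(20), np.int64(50), 110), (152, np.int64(18), np.int64(51), 105), (154, np.int64(16), np.int64(50), 105), (176, np.int64(-9), np.int64(49), 100), (178, np.int64(-10), np.int64(51), 102), (180, np.int64(-13), np.int64(49), 104), (182, np.int64(-15), np.int64(50), 157), (184, np.int64(-28), np.int64(11), 430), (186, np.int64(-30), np.int64(13), 498), (188, np.int64(-33), np.int64(12), 503), (190, np.int64(-35), np.int64(13), 500), (192, np.int64(-38), np.int64(12), 501)]
```

View pics/c2.png

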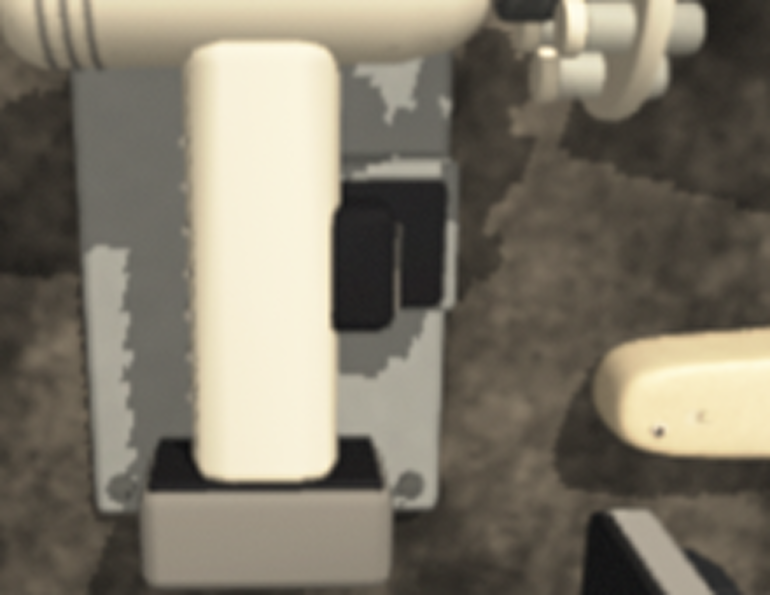

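Run:
```python
from h import *
s=status.sense();print(s['t'],s['ee_pos'],s['ee_rot'])
P,p=cloud('w1')
T=np.array([473,-193]);
for sl in ((slice(235,320),slice(100,170)),(slice(235,320),slice(340,400))):
    q=P[sl].reshape(-1,3); q=q[q[:,2]>120]; print(len(q),np.percentile(q[:,2],[0.5,2,5,50]), q[np.argsort(q[:,2])[:3]].round())
yaw=np.radians(15.25);c,sn=np.cos(yaw),np.sin(yaw)
D=np.array([474.3,-195.8,0])-s['ee_pos'];print('shift tool', np.array(s['ee_rot']).T@D)
```

```text
1.15 [ 474.39530416 -191.35815761  207.57774952] [[ 0.26474525 -0.96431784  0.00103022]
 [-0.96431619 -0.26474221  0.00241992]
 [-0.00206083 -0.00163412 -0.99999654]]
3788 [245.16950395 247.20882003 250.09969515 273.81979366] [[ 454. -155.  244.]
 [ 459. -154.  244.]
 [ 465. -152.  244.]]
3395 [245.118615   246.89104104 249.61735222 271.46714776] [[ 480. -237.  244.]
 [ 483. -236.  244.]
 [ 476. -238.  244.]]
shift tool [  4.68589092   1.60705276 207.56618451]
```

Run:
```python
from h import *
P,p=cloud('w1'); z=np.load('pics/w1.npz'); d=z['d']
print(z['orientation'].round(2), z['origin'])
for r in (240,244,248,256,270,290): print(r,[(c,int(d[r,c]),tuple(P[r,c].round().astype(int).tolist())) for c in (352,358,366,374,382)])
```

```text
[[ 0.26 -0.93 -0.27]
 [-0.96 -0.25 -0.07]
 [-0.    0.28 -0.96]] [ 540.0004881  -176.32679662  373.72046306]
240 [(352, 409, (399, -348, 0)), (358, 410, (401, -357, -1)), (366, 409, (404, -366, 0)), (374, 409, (407, -377, 0)), (382, 410, (409, -388, -1))]
244 [(352, 135, (492, -234, 251)), (358, 134, (493, -236, 251)), (366, 134, (494, -239, 251)), (374, 410, (402, -379, 0)), (382, 411, (404, -390, 0))]
248 [(352, 135, (490, -234, 251)), (358, 130, (493, -235, 255)), (366, 132, (493, -239, 254)), (374, 413, (396, -382, -1)), (382, 412, (399, -392, 1))]
256 [(352, 135, (487, -235, 252)), (358, 128, (490, -234, 258)), (366, 123, (493, -235, 263)), (374, 123, (494, -239, 263)), (382, 132, (491, -246, 255))]
270 [(352, 136, (481, -237, 253)), (358, 126, (486, -235, 261)), (366, 116, (491, -233, 271)), (374, 113, (493, -235, 274)), (382, 114, (493, -239, 272))]
290 [(352, 135, (473, -239, 256)), (358, 127, (478, -238, 264)), (366, 116, (484, -236, 273)), (374, 109, (488, -235, 279)), (382, 106, (490, -236, 282))]
```

Run:
```python
from h import *
s=status.sense();e=np.array(s['ee_pos']);R=np.array(s['ee_rot'])
for n in ('scene',):
    snap(n,n+'1');P,p=cloud(n+'1')
    L=(P-e)@R
    m=(np.abs(L[...,0])<62)&(np.abs(L[...,1])<14)&(L[...,2]<60)&(L[...,2]>-120)
    print(n,m.sum())
    v,u=np.where(m)
    if len(v):
        for lo in range(-60,60,5):
            k=m&(L[...,2]>=lo)&(L[...,2]<lo+5)
            if k.sum(): print(lo,k.sum(),L[k][:,0].min().round(),L[k][:,0].max().round())
        print(u.min(),u.max(),v.min(),v.max())
        a=cv2.imread(f'pics/{n}1.png');cv2.imwrite('pics/c3.png',cv2.resize(a,(800,600)))
```

```text
scene 950
-60 46 -52.0 59.0
-55 48 -52.0 59.0
-50 46 -53.0 59.0
-45 33 -52.0 57.0
-40 21 -45.0 52.0
250 303 59 113
```

View pics/c3.png

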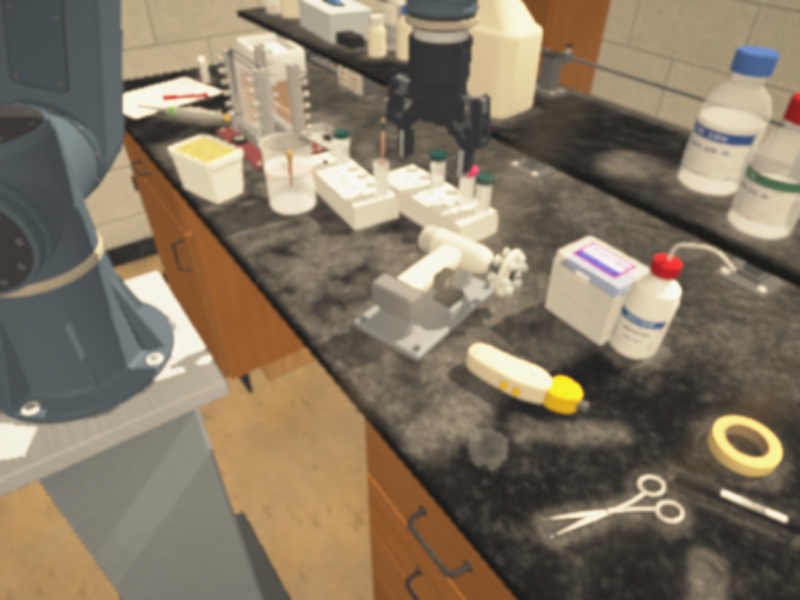

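Both cameras put the open fingertips about 37 mm higher than the reported TCP implies (z about 244, where about 197-209 was expected). The drive's heights match the given ones, so I'll trust the cameras. I'll descend part way and measure again.

```bash
python3 -m handwheel '{"translation":[[1.5,0.5,30],[3,1,60],[4.7,1.6,90],[4.7,1.6,120],[4.7,1.6,120],[4.7,1.6,120]],"spin":[0,0,0,0,0,0],"gripper":[1,1,1,1,1,1]}'
cat >> h.py <<'E'
def tips(f):
    s=status.sense();e=np.array(s['ee_pos']);R=np.array(s['ee_rot'])
    print(s['t'],'ee',e.round(1),'F',np.round(s['contact_force'],1),'w',round(s['gripper_width'],3))
    snap('wrist',f);P,p=cloud(f);L=(P-e)@R
    for sg in (-1,1):
        m=(sg*L[...,0]>15)&(sg*L[...,0]<60)&(np.abs(L[...,1])<14)&(L[...,2]<0)&(np.load(f'pics/{f}.npz')['d']<160)
        if m.sum(): q=P[m];l=L[m];o=l[:,2]>np.percentile(l[:,2],97)-4;print(sg,'tip z',np.percentile(q[:,2],[.3,1,3]).round(1),'inner x',(sg*np.percentile(sg*l[o][:,0],[3,50])).round(1),'y',np.percentile(l[:,1],[1,99]).round(1))
E
python3 - <<'E'
from h import *
tips('w2')
P,p=cloud('scene1')
D=frame('w2',np.radians(15.25),[474.3,-195.8])[0]; b=np.load('pics/w2.npz')['p'].astype(int).sum(-1)
m=(b<150)&(abs(D[...,0])<30)&(D[...,1]<-15)&(D[...,1]>-60)
for lo,hi in((47,53),(78,88)):
    k=m&(D[...,2]>lo)&(D[...,2]<hi); print(k.sum(),np.percentile(D[k],[2,98],axis=0).round(1) if k.sum() else '')
E
```

```text
t: 1.8
ee_pos: [472.2, -198.5, 87.8]
ee_rot: [[0.266, -0.964, -0.001], [-0.964, -0.266, 0.002], [-0.002, 0.0, -1.0]]
contact_force: [0.2, 0.4, 1.9]
gripper_width: 0.997
1.8 ee [ 472.2 -198.5   87.8] F [0.2 0.4 1.9] w 0.997
-1 tip z [125.5 127.5 130.9] inner x [-42.6 -43. ] y [-12.9  11.1]
1 tip z [125.3 127.5 130.6] inner x [42.2 42.6] y [-13.   10.9]
1178 [[-18.1 -52.8  47.8]
 [ 18.9 -24.4  51.3]]
1558 [[-16.2 -34.   79.8]
 [ 16.6 -17.8  85.2]]
```

View pics/w2.png

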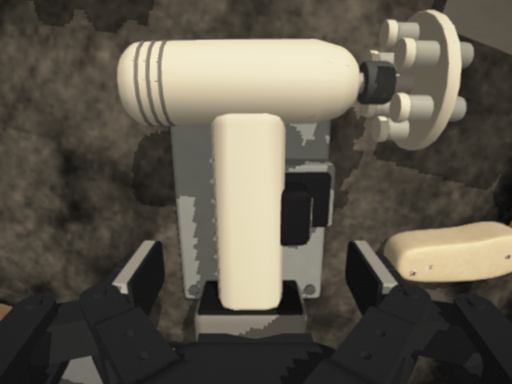

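The view confirms the origin within about 1 mm (trigger x -16..17, button outer edge y about -53). The fingers stand 42.5 mm each side and the tips are at z 125. I'll center, then go down to straddle the grip.

```bash
python3 -m handwheel '{"translation":[[-2.7,-2.7,0],[-2.7,-2.7,10],[-2.7,-2.7,20],[-2.7,-2.7,30],[-2.7,-2.7,40],[-2.7,-2.7,50],[-2.7,-2.7,57],[-2.7,-2.7,57],[-2.7,-2.7,57]],"spin":[0,0,0,0,0,0,0,0,0],"gripper":[1,1,1,1,1,1,1,1,1]}'
python3 - <<'E'
from h import *
tips('w3')
E
```

```text
t: 2.75
ee_pos: [474.8, -195.3, 31.6]
ee_rot: [[0.266, -0.964, 0.001], [-0.964, -0.266, 0.001], [-0.001, -0.001, -1.0]]
contact_force: [0.2, -0.4, 0.4]
gripper_width: 0.998
2.75 ee [ 474.8 -195.3   31.6] F [ 0.2 -0.4  0.4] w 0.998
-1 tip z [69.4 71.4 75. ] inner x [-21.9 -42.9] y [-13.2  12.5]
1 tip z [49.2 49.6 50.3] inner x [25.4 42.6] y [-13.5  12.8]
```

```bash
python3 -m handwheel '{"translation":[[0,0,0],[0,0,0],[0,0,0],[0,0,0],[0,0,0]],"spin":[0,0,0,0,0],"gripper":[0.75,0.75,0.75,0.75,0.75]}'
python3 - <<'E'
from h import *
tips('w4')
P,p=cloud('w4');s=status.sense();L=(P-np.array(s['ee_pos']))@np.array(s['ee_rot'])
d=np.load('pics/w4.npz')['d']
for lo in (-60,-50,-45,-42,-39,-36,-33,-30,-27,-24,-21):
    for sg in(-1,1):
        k=(abs(L[...,1])<10)&(L[...,2]>lo)&(L[...,2]<lo+3)&(sg*L[...,0]>24)&(sg*L[...,0]<60)
        if k.sum(): print(lo,sg,k.sum(),np.percentile(L[k][:,0],[3,50,97]).round(1))
cv2.imwrite('pics/w4b.png',cv2.resize(cv2.imread('pics/w4.png')[110:384,80:440],None,fx=2.1,fy=2.1))
E
```

```text
t: 3.3
ee_pos: [475.5, -195.8, 32.2]
ee_rot: [[0.266, -0.964, 0.003], [-0.964, -0.266, 0.0], [0.001, -0.003, -1.0]]
contact_force: [2.4, -5.5, 2.1]
gripper_width: 0.753
3.3 ee [ 475.5 -195.8   32.2] F [ 2.4 -5.5  2.1] w 0.753
-1 tip z [63.8 67.2 73. ] inner x [-31.8 -32.5] y [-12.8  12.3]
1 tip z [49.6 49.9 50.8] inner x [24.5 39.9] y [-13.5  12.6]
-60 -1 187 [-45.  -32.3 -31.8]
-60 1 181 [31.6 32.2 44.8]
-50 -1 129 [-45.2 -32.2 -31.7]
-50 1 164 [30.5 31.9 44.7]
-45 -1 116 [-44.9 -32.3 -31.7]
-45 1 41 [33.4 42.3 45.3]
-42 -1 112 [-44.5 -32.4 -31.8]
-42 1 38 [34.4 42.5 45.2]
-39 -1 89 [-43.7 -32.3 -31.6]
-39 1 33 [33.7 41.3 44.1]
-36 -1 64 [-38.2 -32.3 -32. ]
-36 1 7 [33.9 35.7 37.7]
-33 -1 54 [-34.7 -32.3 -32. ]
-33 1 3 [35.4 36.7 37.2]
-30 -1 9 [-32.5 -32.4 -32.3]
-21 1 274 [35.1 45.6 51.6]
```

View pics/w4b.png

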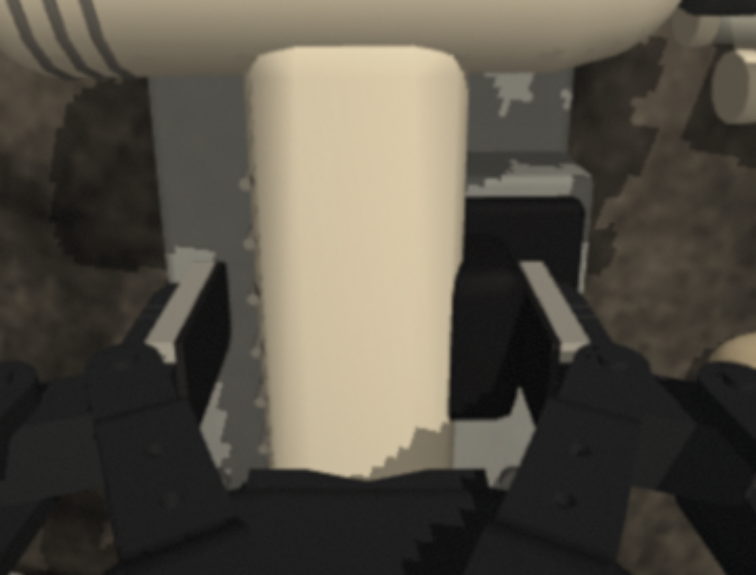

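The trigger finger (right) is touching the trigger, with about 5.5 N of spring force. The tips are at z about 63, above the button. I'll keep closing.

```bash
python3 -m handwheel '{"translation":[[0,0,0],[0,0,0],[0,0,0],[0,0,0],[0,0,0],[0,0,0],[0,0,0],[0,0,0]],"spin":[0,0,0,0,0,0,0,0],"gripper":[0.68,0.6,0.55,0.5,0.5,0.5,0.5,0.5]}' 20
python3 - <<'E'
from h import *
tips('w5')
E
```

```text
t: 4.15
ee_pos: [475.3, -194.8, 32.4]
ee_rot: [[0.267, -0.964, 0.002], [-0.964, -0.267, 0.001], [-0.001, -0.002, -1.0]]
contact_force: [-0.4, 3.3, 11.6]
gripper_width: 0.508
4.15 ee [ 475.3 -194.8   32.4] F [-0.4  3.3 11.6] w 0.508
-1 tip z [66.  71.  79.1] inner x [-20.  -24.8] y [-12.7  12.3]
1 tip z [49.6 50.  51. ] inner x [25.1 38.8] y [-13.2  12.1]
```

```bash
python3 -m handwheel '{"translation":[[0,0,0],[0,0,0],[0,0,0]],"spin":[0,0,0],"gripper":[0.53,0.53,0.53]}' 20
python3 - <<'E'
from h import *
s=status.sense();e=np.array(s['ee_pos']);R=np.array(s['ee_rot']);print(e.round(1),np.round(s['contact_force'],1),s['gripper_width'])
snap('scene','s2');P,p=cloud('s2');L=(P-e)@R;b=p.astype(int).sum(-1)
for z in range(40,92,3):
    k=(L[...,0]>15)&(L[...,0]<62)&(abs(L[...,1])<26)&(P[...,2]>=z)&(P[...,2]<z+3)
    if k.sum(): print(z,k.sum(),'x',np.percentile(L[k][:,0],[5,50,95]).round(),'y',np.percentile(L[k][:,1],[5,95]).round(),'b',np.percentile(b[k],[10,50,90]))
k=(abs(L[...,0])<70)&(abs(L[...,1])<40)&(P[...,2]<95)&(P[...,2]>30);v,u=np.where(k);print(u.min(),u.max(),v.min(),v.max())
cu,cv_=int(np.median(u)),int(np.median(v))
cv2.imwrite('pics/s2c.png',cv2.resize(cv2.imread('pics/s2.png')[cv_-45:cv_+45,cu-60:cu+60],None,fx=6,fy=6,interpolation=cv2.INTER_CUBIC))
E
```

```text
t: 4.5
ee_pos: [475.3, -195.0, 32.3]
ee_rot: [[0.267, -0.964, 0.002], [-0.964, -0.267, 0.001], [-0.001, -0.002, -1.0]]
contact_force: [2.0, -6.7, -1.3]
gripper_width: 0.526
[ 475.3 -195.    32.3] [ 2.  -6.7 -1.3] 0.5261033209554973
40 32 x [20. 46. 60.] y [-14.  25.] b [343.6 409.  558.8]
43 31 x [19. 46. 57.] y [-3. 23.] b [278. 333. 418.]
46 75 x [20. 42. 56.] y [-14.  22.] b [250.4 279.  370.2]
49 94 x [20. 39. 54.] y [-13.  22.] b [251.6 281.  381.7]
52 5 x [16. 20. 20.] y [15. 24.] b [403.  413.  431.6]
55 4 x [19. 20. 21.] y [16. 24.] b [393.3 415.  441.6]
58 3 x [20. 30. 31.] y [ 6. 20.] b [388.8 416.  442.4]
61 8 x [22. 25. 34.] y [ 6. 20.] b [320.7 370.5 419.6]
64 11 x [22. 29. 36.] y [ 5. 23.] b [315. 365. 443.]
67 17 x [22. 28. 38.] y [-1. 22.] b [305.  361.  446.2]
70 10 x [22. 29. 38.] y [-2. 19.] b [320.7 335.  432.6]
73 15 x [22. 31. 39.] y [-6. 24.] b [303.4 355.  491.2]
76 15 x [22. 27. 38.] y [ 1. 20.] b [300.2 339.  440.8]
79 16 x [20. 25. 39.] y [ 1. 22.] b [302.5 341.5 480.5]
82 29 x [17. 22. 39.] y [-4. 23.] b [315.8 415.  584.4]
85 17 x [16. 31. 38.] y [-4. 15.] b [309.6 448.  676.4]
88 10 x [26. 32. 39.] y [ 5. 12.] b [305.8 389.5 448.2]
91 5 x [30. 33. 38.] y [ 4. 11.] b [300.4 355.  430. ]
258 299 160 202
```

View pics/s2c.png

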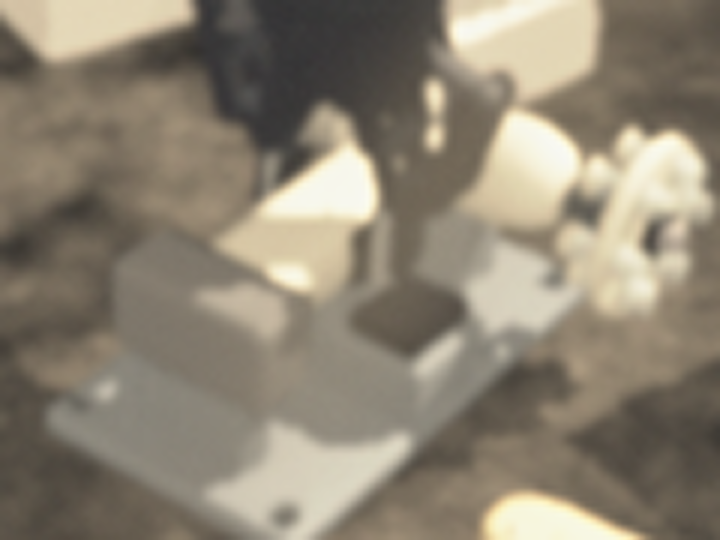

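The finger straddles the grip over the black button, with tips at z about 59 and the trigger in by about 13 mm (6.7 N spring force, back finger free). I'll go down onto the button gradually.

```bash
python3 -m handwheel '{"translation":[[0,0,3],[0,0,6],[0,0,8],[0,0,8]],"spin":[0,0,0,0],"gripper":[0.53,0.53,0.53,0.53]}' 20
python3 -m handwheel '{"translation":[[0,0,2],[0,0,2]],"spin":[0,0],"gripper":[0.53,0.53]}'
python3 -m handwheel '{"translation":[[0,0,2],[0,0,2]],"spin":[0,0],"gripper":[0.53,0.53]}'
```

```text
t: 4.95
ee_pos: [475.7, -195.5, 24.2]
ee_rot: [[0.267, -0.964, 0.003], [-0.964, -0.267, 0.0], [0.0, -0.003, -1.0]]
contact_force: [4.0, -6.3, 1.1]
gripper_width: 0.53
t: 5.15
ee_pos: [475.8, -195.5, 22.2]
ee_rot: [[0.267, -0.964, 0.003], [-0.964, -0.267, 0.0], [0.0, -0.003, -1.0]]
contact_force: [2.3, -4.8, 2.2]
gripper_width: 0.528
t: 5.35
ee_pos: [475.8, -195.6, 20.2]
ee_rot: [[0.267, -0.964, 0.003], [-0.964, -0.267, 0.0], [0.001, -0.003, -1.0]]
contact_force: [1.5, -4.0, 2.8]
gripper_width: 0.529
```

```bash
python3 -m handwheel '{"translation":[[0,0,1.5],[0,0,1.5]],"spin":[0,0],"gripper":[0.53,0.53]}'
python3 -m handwheel '{"translation":[[0,0,1.5],[0,0,1.5]],"spin":[0,0],"gripper":[0.53,0.53]}'
python3 - <<'E'
from h import *
tips('w6')
D=frame('w6',np.radians(15.25),[474.3,-195.8])[0]
d=np.load('pics/w6.npz')['p'].astype(int).sum(-1)
k=(D[...,1]<-36)&(D[...,1]>-53)&(abs(D[...,0])<18)&(D[...,2]>36)&(D[...,2]<56)
print('button z',k.sum(),np.percentile(D[k][:,2],[10,50,90]))
P,p=cloud('w6')
z=np.load('pics/w4.npz');D=frame('w4',np.radians(15.25),[474.3,-195.8])[0]
k=(D[...,1]<-36)&(D[...,1]>-53)&(abs(D[...,0])<18)&(D[...,2]>36)&(D[...,2]<56)
print('before',k.sum(),np.percentile(D[k][:,2],[10,50,90]))
E
```

```text
t: 5.55
ee_pos: [475.8, -195.5, 18.8]
ee_rot: [[0.267, -0.964, 0.003], [-0.964, -0.267, 0.0], [0.0, -0.003, -1.0]]
contact_force: [0.0, -3.5, 3.7]
gripper_width: 0.532
t: 5.75
ee_pos: [475.9, -195.5, 17.4]
ee_rot: [[0.267, -0.964, 0.003], [-0.964, -0.267, 0.0], [0.0, -0.003, -1.0]]
contact_force: [0.7, -3.7, 4.4]
gripper_width: 0.532
5.75 ee [ 475.9 -195.5   17.4] F [ 0.7 -3.7  4.4] w 0.532
-1 tip z [54.2 62.  72.3] inner x [-24.5 -32.1] y [-12.8  12.3]
1 tip z [39.3 40.1 42.3] inner x [27.9 46. ] y [-13.3  12.3]
button z 1466 [42.25154372 43.04750395 43.80353463]
before 975 [49.26746389 50.07815797 50.80316738]
```

The button is down 7 mm (z 43.0, was 50.1). Now I'll ease the trigger by opening slightly, sinking to make up for the pads' retreat.

```bash
python3 -m handwheel '{"translation":[[0,0,0.2],[0,0,0.5],[0,0,0.8],[0,0,1.1],[0,0,1.4],[0,0,1.6],[0,0,1.6],[0,0,1.6]],"spin":[0,0,0,0,0,0,0,0],"gripper":[0.54,0.555,0.57,0.585,0.6,0.615,0.62,0.62]}' 20
python3 - <<'E'
from h import *
tips('w7')
def bz(f):
    D=frame(f,np.radians(15.25),[474.3,-195.8])[0]
    k=(D[...,1]<-40)&(D[...,1]>-53)&(abs(D[...,0])<18)&(D[...,2]>36)&(D[...,2]<56)
    print('button z',k.sum(),np.percentile(D[k][:,2],[10,50,90]))
    k=(D[...,1]<-20)&(D[...,1]>-40)&(D[...,0]>12)&(D[...,0]<18)&(D[...,2]>76)&(D[...,2]<87)
    if k.sum():print('trig face y',k.sum(),np.percentile(D[k][:,1],[2,5]))
bz('w7'); bz('w4'); bz('w6')
E
```

```text
t: 6.6
ee_pos: [475.9, -195.5, 15.8]
ee_rot: [[0.267, -0.964, 0.003], [-0.964, -0.267, 0.0], [0.001, -0.003, -1.0]]
contact_force: [2.2, -3.7, 2.2]
gripper_width: 0.618
6.6 ee [ 475.9 -195.5   15.8] F [ 2.2 -3.7  2.2] w 0.618
-1 tip z [50.8 55.8 64.3] inner x [-26.4 -31.6] y [-12.7  12.3]
1 tip z [39.2 39.8 41.9] inner x [27.  47.6] y [-13.5  12.4]
button z 1011 [41.96820347 42.80215711 43.52746277]
trig face y 395 [-38.63403191 -37.66925406]
button z 784 [49.27616179 50.07191746 50.81338992]
trig face y 448 [-30.90245584 -30.24632328]
button z 1233 [42.25274096 43.04269361 43.79488586]
trig face y 181 [-35.4814641  -34.98070613]
```

```bash
python3 -m handwheel '{"translation":[[0,0,0.4],[0,0,0.8],[0,0,1.2],[0,0,1.6],[0,0,2.0],[0,0,2.0],[0,0,2.0]],"spin":[0,0,0,0,0,0,0],"gripper":[0.64,0.66,0.68,0.7,0.72,0.72,0.72]}' 20
python3 - <<'E'
from h import *
tips('w8')
D=frame('w8',np.radians(15.25),[474.3,-195.8])[0]
k=(D[...,1]<-42)&(D[...,1]>-53)&(abs(D[...,0])<18)&(D[...,2]>36)&(D[...,2]<56)
print('button z',k.sum(),np.percentile(D[k][:,2],[10,50,90]))
cv2.imwrite('pics/w8c.png',cv2.resize(cv2.imread('pics/w8.png')[110:384,80:440],None,fx=2.1,fy=2.1))
E
```

```text
t: 7.35
ee_pos: [475.8, -195.4, 13.6]
ee_rot: [[0.267, -0.964, 0.003], [-0.964, -0.267, 0.001], [0.0, -0.003, -1.0]]
contact_force: [0.2, 0.3, 0.3]
gripper_width: 0.725
7.35 ee [ 475.8 -195.4   13.6] F [0.2 0.3 0.3] w 0.725
-1 tip z [46.1 49.5 55.7] inner x [-30.6 -31.3] y [-12.8  12.1]
1 tip z [39.2 39.8 41.7] inner x [27.  47.1] y [-13.5  12.2]
button z 719 [41.73511723 42.56916931 43.43739792]
```

View pics/w8c.png

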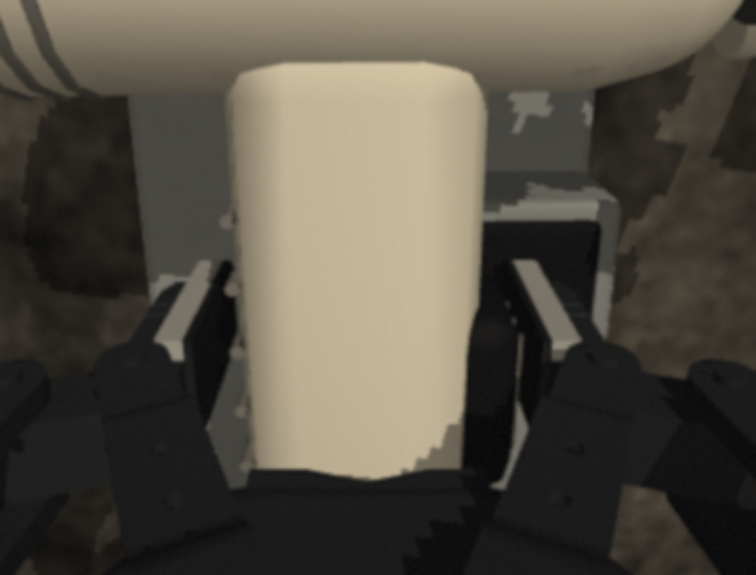

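The forces are zero and there is a visible gap between the finger and the trigger, so the lock is holding it. I'll withdraw straight up.

```bash
python3 -m handwheel '{"translation":[[0,0,-4],[0,0,-12],[0,0,-25],[0,0,-45],[0,0,-70],[0,0,-100],[0,0,-130],[0,0,-150],[0,0,-150],[0,0,-150]],"spin":[0,0,0,0,0,0,0,0,0,0],"gripper":[0.8,0.85,0.9,1,1,1,1,1,1,1]}' 20
python3 - <<'E'
from h import *
for i in range(2): tips('w9')
D,b,P=frame('w9',np.radians(15.25),[474.3,-195.8]); 
m=(b<150)&(abs(D[...,0])<30)&(D[...,1]<-15)&(D[...,1]>-60)
for lo,hi in((36,53),(76,88)):
    k=m&(D[...,2]>lo)&(D[...,2]<hi); print(k.sum(),np.percentile(D[k],[2,50,98],axis=0).round(1) if k.sum() else '')
snap('top','t9');A,pa=cloud('top0');B,pb=cloud('t9')
for Q,p in((A,pa),(B,pb)):
    h=cv2.cvtColor(p,cv2.COLOR_RGB2HSV); k=(p.astype(int).sum(-1)>380)&(Q[...,0]>400)&(Q[...,0]<520)&(Q[...,1]<-290)&(Q[...,1]>-440)&(Q[...,2]>15)
    print('pipette',k.sum(),np.median(Q[k],axis=0).round(1),Q[k].mean(0).round(1))
cv2.imwrite('pics/w9c.png',cv2.resize(cv2.imread('pics/w9.png')[60:300,120:440],None,fx=2.4,fy=2.4))
E
```

```text
t: 8.4
ee_pos: [475.3, -195.5, 164.2]
ee_rot: [[0.267, -0.964, 0.004], [-0.964, -0.267, -0.0], [0.001, -0.004, -1.0]]
contact_force: [-0.4, -0.5, -0.7]
gripper_width: 0.996
8.4 ee [ 475.3 -195.5  164.2] F [-0.4 -0.5 -0.7] w 0.996
-1 tip z [201.8 203.6 207.1] inner x [-42.5 -43. ] y [-12.9  11. ]
1 tip z [201.9 204.  207.2] inner x [42.2 42.7] y [-13.   10.9]
8.45 ee [ 475.  -195.3  163.4] F [-0.1 -0.4  0.2] w 0.999
-1 tip z [201.2 203.  206.3] inner x [-42.6 -43. ] y [-12.9  10.9]
1 tip z [201.2 203.1 206.2] inner x [42.2 42.6] y [-13.   10.9]
920 [[-18.2 -52.6  41. ]
 [  2.4 -41.4  42.5]
 [ 17.5 -26.2  44. ]]
369 [[-15.7 -25.5  79.5]
 [  1.4 -21.6  83.5]
 [ 16.  -17.9  85. ]]
pipette 711 [ 463.8 -386.1   33.1] [ 465.4 -384.7   32.9]
pipette 712 [ 463.8 -385.9   33.2] [ 465.5 -384.8   32.9]
```

View pics/w9c.png

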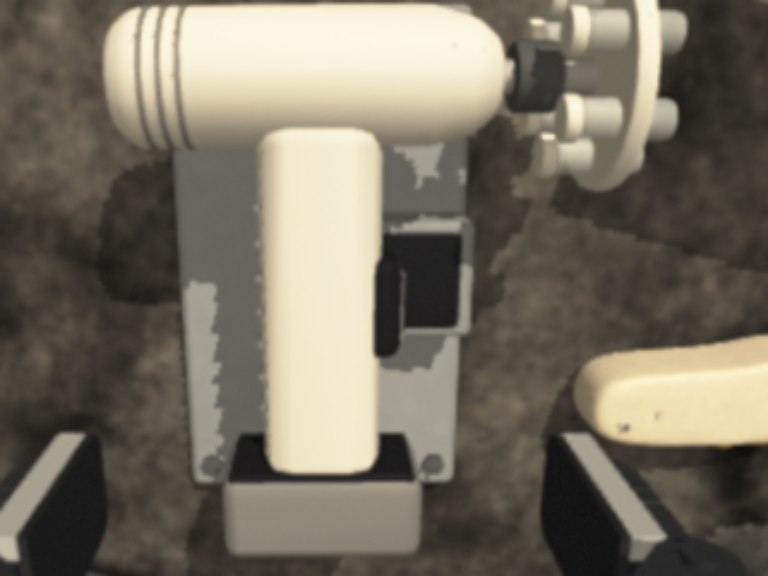

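Locked: the trigger face is at y about -26 (in about 9 mm) and the button is at z 42.5 (down about 7.5 mm). The controller hasn't moved and the gripper is clear.

```bash
python3 -c "
from station import manip; print(manip.hand_in())"
```

```text
the job is handed in; nothing more can be done
None
```

The drive is locked on and I handed the job in at about 8.5 s of robot time. I squeezed the trigger about 12–13 mm in and pressed the button about 7 mm down. I then eased the trigger off with the button still held, opened the fingers and withdrew straight up.

**Last checks, with the gripper well clear:**
- **Trigger:** in by about 9 mm (limit 7 mm).
- **Lock button:** down by about 7.5 mm (limit 2 mm).
- **Pipette controller:** moved less than 0.3 mm.
- **Contact force:** within 1 N of zero.

**Disagreements:**
- The wrist and scene cameras both showed the open fingertips about 37 mm higher, relative to the reported TCP, than the given 11 mm tip offset implies. The drive's heights in the images matched the task, so I set heights by the cameras and checked them against contact force.
- One trigger-face measurement taken while easing off (y about -38) was wrong because it picked up the finger. The final view gave y about -26.

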